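# Drive a seized piston out of a pump cylinder with a brass drift

### The job

The piston has seized in the small pump cylinder clamped on the bench. Take the brass drift bar from its black rest, pass it in through the loose rod guide in the gland and drive the piston out of the open mouth so that it drops into the shallow tray under it; then draw the drift out again and leave it lying on the bench. Go gently: do not ram the cylinder with the drift, and leave the tray and the other things where they are.

Things in the scene. Friction and masses are not known exactly. Their poses are not given: they have to be found in the camera images.
- cylinder: Aluminium pump cylinder in two clamp saddles on a steel base plate (84 x 64 mm), fixed. Origin on the bench under the barrel's middle; the bore runs level along its y axis, 48 mm up. Barrel 52 mm outside, bore 41 mm, from the open mouth (y = -41 mm) to +41; then a neck 31 mm outside, and the round gland box, 60 mm outside, y = 83 to 95.5. Highest point: a bleed plug on the barrel, 89 mm up.
- gland_face (a point): Centre of the gland box's outer face, on the bore's axis; y points straight out. Round opening 37 mm; 2.5 mm behind it lies the brass rod guide, a disc 8 mm thick with one 20 mm hole. The guide is loose: its hole stands up to 6 mm off the axis sideways and up or down (not measured) and follows a push of some 2 N. Then a cone (11 to 19 mm deep) leads into the neck, bore 19.4 mm.
- mouth (a point): Centre of the barrel's open mouth, on the bore's axis, 136.5 mm from gland_face; the neck's straight bore ends and the barrel begins 54.5 mm from gland_face. The piston tips down as it leaves and drops clear only once its rear end is pushed 10 to 15 mm beyond this point.
- piston: Steel pump piston, a grooved solid cylinder 38 mm in diameter, 70 mm long, about 0.2 kg. Origin at its centre, y axis along its length. It sits in the barrel, its front end 2 to 10 mm behind the mouth, gripped by two rubber seals (19 and 61 mm from the mouth): roughly 8 to 22 N to slide, about half past the inner seal.
- tray: Shallow open tray of bare steel, 100 x 160 x 18 mm, walls 2.5 mm, loose. It stands on the bench under the mouth, its long side (its y) along the bore; its near end reaches some 13 mm under the barrel. Origin at the centre of its underside.
- drift: Brass drift, a straight octagonal bar 16 mm across flats, 200 mm long, both ends alike and chamfered, about 0.35 kg. Origin at its centre, y axis along its length, a flat on each side and underneath. It lies level on its rest, its axis 38 mm above the bench.
- rest: Black plastic rest 44 x 190 mm, 46 mm high, fixed: two notched posts (24 mm thick, centred 74 mm either side of the middle along its y) carry the drift near its ends; between the posts the bar is free for 124 mm, over a plank 12 mm thick. Origin at the centre of its underside.
- cap: Ribbed aluminium screw cap of the cylinder, 62 mm across, 36 mm high, loose bystander. Origin at the centre of its underside.
- cutters: Pliers with black and yellow handles, 158 mm long, 13 mm thick, lying on the logbook, loose bystander. Origin at the centre of the underside.
- vent_filter: White disc filter 60 mm across, 25 mm high, loose bystander. Origin at the centre of its underside.

How it is judged (in metres and radians):
On the way:
1. the drift, in line with the bore, pushes on the piston (contact force between drift and piston above 2 N and angle between the y axis of drift and the y axis of cylinder, either way round below 0.12 rad), for 0.1 s.
At the end, for the whole second after the job is handed in: The piston is out of the cylinder and in the tray (centre within 35 mm of its middle across, 55 mm along), lying (centre under 28 mm above the tray's underside) or standing on end (under 45 mm); the drift lies on the bench outside the cylinder (centre under 20 mm high); both at rest (x of piston in the frame of tray between -0.035 and 0.035 m and y of piston in the frame of tray between -0.055 and 0.055 m and z of piston in the frame of tray below 0.045 m and linear speed of each of piston, drift below 0.02 m/s and height (world z) of drift between 0 and 0.02 m and (z of piston in the frame of tray below 0.028 m or angle between piston's own y axis and vertical below 0.2 rad or angle between piston's own y axis and vertical above 2.94 rad)); the robot touches nothing.
It fails at once if the drift is rammed against the cylinder (more than 60 N) (contact force between drift and cylinder above 60 N).
It fails at once if the tray is shoved more than 25 mm (distance of tray from where it was at the start of the episode above 0.025 m).
It fails at once if a bystander is shoved more than 30 mm (distance of any of cap, cutters, vent_filter from where it was at the start of the episode above 0.03 m).
It also fails if it takes over 72 s, if anything falls off the work surface, if the arm or the gripper's body presses on something with over 40 N, if the wrist force passes 120 N, or if a joint passes its speed limit or range.

### The arm

A 6-joint arm with a two-finger parallel gripper is mounted at the origin on a cart in front of the work surface, level with it; the furniture and walls round the work are solid. World frame = base frame: x ahead of the robot, y to its left, z up, the work surface at z = 0. Lengths are in mm, angles in degrees, forces in N, time in s.
With the tool pointing down it reaches from about 350 to 850 mm from the base axis. Payload 8.1 kg.
Tool frame: the origin (TCP) lies midway between the tips of the shut fingers; the grasp point (between the pads) lies 19 mm behind it; z points along the fingers, y is the direction in which the jaws open and shut (so a half turn about z gives the same grasp; the last joint's range is limited). The gripper opens to 85 mm and grips with 20 to 120 N. Pads are 22 mm wide; open, the fingers measure 114 mm over their backs; the gripper's body (76 mm by 85 mm) begins 54 mm behind the grasp point. The pads swing forward as they close: fully open they stand 13 mm farther back than shut.
Start: joints at [-79.034, 7.471, 85.268, -0, 87.261, -4.893], TCP at [163.988, -577.16, 231.292] pointing down, gripper open.
Joint ranges: [-169.43, 169.43], [-51.17, 129.36], [1.28, 143.12], [-76.62, 256.62], [0, 156.53], [-152.29, 152.29]. Speed limits (degrees/s): [136.94, 136.94, 159.86, 180, 180, 180].

### API

Orientations are given as [roll, pitch, yaw] about the fixed x, y, z axes, in that order (R = Rz(yaw) Ry(pitch) Rx(roll)).
In Python, from bench import telemetry, snapshot, camera_params, job gives the robot as it stands. The module is installed in compiled form; this text tells all that it offers.
- The arm moves only by the shell command python3 -m jog 'ROWS' [FORCE]. ROWS is JSON, a list that holds one entry, the list of rows, each a list of 7 numbers: the shift along the tool's x, y, z in units of 50 mm (1.0 is 50 mm), then the turn, a rotation vector about the tool's x, y, z in units of 2 pi rad (1.0 is 2 pi rad), then the opening, from 0 (shut) to 1 (fully open). In form: [[[dx, dy, dz, rx, ry, rz, claw], ...]]. A call has 1 to 12 rows; each row shifts and turns the commanded pose from where the row before left it, along the tool's axes as they then stand; what a row does not reach is not made up. A row lasts 1/8 s, in which the tool goes at most 62.5 mm and 10.7 degrees, less where a joint would pass 70% of its speed; a pose out of reach is approached as far as the arm can. A call with a number of a shift or a turn outside -1 to 1 is refused whole. A call with a gripper value outside its range is refused whole. The fingers move at their own pace and stop on an object; FORCE is the grip in N (left out, the last holds). Time passes only in rows, so rows that do not move let the fingers close. It gives the time, the measured TCP pose, the force and the opening at its end, in the units of the state.
- telemetry.sense(): the state, without advancing time (a new reading comes with each control period).
- snapshot(name): name is "scene" or "side" or "wrist"; returns (picture, depth): 400x640x3 uint8, red, green, blue; 400x640 float32, mm along the optical axis (not along the pixel's ray), 0 where there is no reading.
- camera_params(name): a dict with "K" (3x3 intrinsics, pixels), "extrinsics" (4x4, takes a point from camera to world coordinates). Camera axes: x right, y down, z forward; pixel columns grow to the right and rows downward; lengths in mm; the calibration is good to about 2 mm. A picture is of the moment at which its call begins: read the wrist's pose just before it. camera_params takes no time and is no camera call; for the wrist camera it gives the pose at the moment of the call.
- job.hand_in(): hands the job in, once; it reports no verdict.
The state is a dict: "time": time; "joint_pos": joint angles; "qd": joint speeds; "joint_efforts": joint torques, N m; "tool_pos": TCP position; "tcp_rot": TCP orientation; "ft_force": force on the tool from outside, world axes, zero at the start; "wrist_torque": the same for the moment, N m; "finger_gap": finger opening in mm.
Only numpy, scipy, OpenCV 4.12 (cv2) and the standard library are available. Lean on these libraries where they do the work, as an engineer would, in place of code of your own. Each camera call takes 0.05 s, during which the arm holds its last target. There are 200 camera calls.

## Working session

There is one attempt and no reset: what is moved stays moved. The work goes in short steps, Python scripts to look and compute and a shell command to move; the robot and the scene stay as the last step left them, time stands still between calls to the robot, and variables do not carry over. Pictures are saved under pics/ and viewed, about 8 in all and at most 12, crops included, and the job is handed in when it is done.

```bash
mkdir -p pics
cat > h.py <<'E'
import numpy as np, cv2
from bench import telemetry, snapshot, camera_params, job
from scipy.spatial.transform import Rotation as R
def snap(n,f):
    p,d=snapshot(n); cp=camera_params(n); np.savez('pics/'+f+'.npz',p=p,d=d,K=cp['K'],T=cp['extrinsics'])
    cv2.imwrite('pics/'+f+'.png',p[:,:,::-1]); return p,d,np.array(cp['K']),np.array(cp['extrinsics'])
def load(f):
    z=np.load('pics/'+f+'.npz'); return z['p'],z['d'],z['K'],z['T']
def cloud(d,K,T):
    v,u=np.mgrid[:d.shape[0],:d.shape[1]]
    c=np.stack([(u-K[0,2])/K[0,0]*d,(v-K[1,2])/K[1,1]*d,d],-1)
    return c@T[:3,:3].T+T[:3,3]
def ray(u,v,z,K,T):
    r=T[:3,:3]@np.array([(u-K[0,2])/K[0,0],(v-K[1,2])/K[1,1],1]); return T[:3,3]+r*(z-T[2,3])/r[2]
def proj(P,K,T):
    c=(np.asarray(P,float)-T[:3,3])@T[:3,:3]; return (c@K.T)[...,:2]/c[...,2:]
E
python3 - <<'E'
from h import *
s=telemetry.sense(); print(s)
for n in ("scene","side"):
    p,d,K,T=snap(n,n+'0'); print(n,K.tolist(),T.round(3).tolist(),(d>0).mean())
E
```

```text
{'time': 0.0, 'joint_pos': array([-7.90332075e+01,  7.51631445e+00,  8.53294057e+01, -2.22162165e-03,
        8.72601746e+01, -4.89269040e+00]), 'qd': array([-0.05116796,  0.00826842,  0.04073576, -0.01244212,  0.00781071,
        0.06287321]), 'joint_efforts': array([-3.35264040e-04, -5.69392848e+01, -5.00558782e+01, -3.03600773e-04,
        1.47340778e-02, -2.10132106e-05]), 'tool_pos': array([ 163.87509505, -576.62139796,  230.23063004]), 'tcp_rot': array([-1.79894302e+02, -6.82093732e-03,  1.58595848e+01]), 'ft_force': array([0.17240232, 0.01356659, 0.29500694]), 'wrist_torque': array([ 0.01535287, -0.01045475,  0.01707165]), 'finger_gap': 85.56147883173033}
scene [[481.7738163516706, 0.0, 320.68060557809196], [0.0, 481.7738163516706, 204.9566239472311], [0.0, 0.0, 1.0]] [[0.472, -0.353, 0.808, -381.371], [-0.882, -0.196, 0.43, -432.795], [0.006, -0.915, -0.404, 501.668], [0.0, 0.0, 0.0, 1.0]] 0.99604296875
side [[388.55354249858874, 0.0, 314.4807060710104], [0.0, 388.55354249858874, 198.20247992728645], [0.0, 0.0, 1.0]] [[-0.995, -0.031, 0.096, 406.69], [-0.099, 0.473, -0.875, 832.048], [-0.018, -0.88, -0.474, 518.706], [0.0, 0.0, 0.0, 1.0]] 0.995953125
```

View pics/scene0.png

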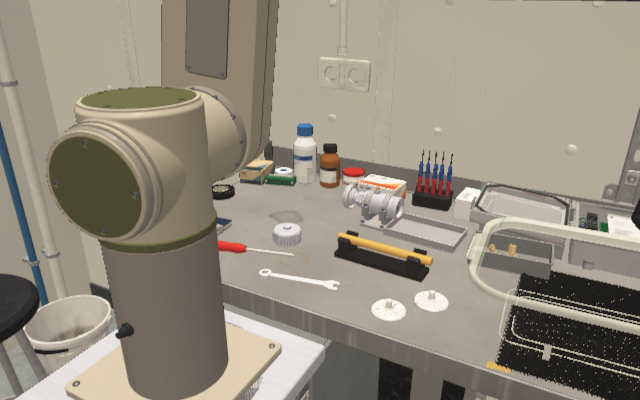

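View pics/side0.png

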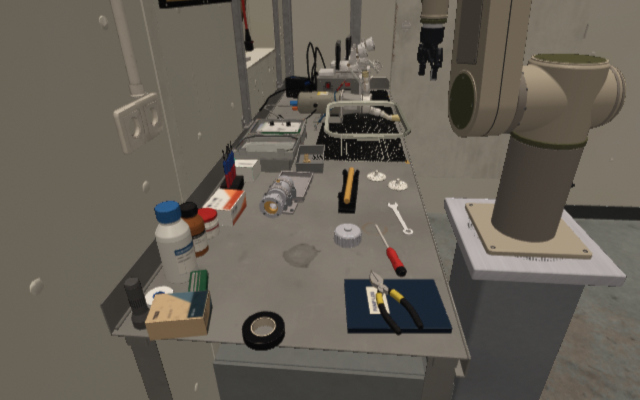

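The scene shows the drift on its rest at about (385,250), the cylinder at (375,205) with its tray at (415,230). From the side, the gland faces the camera at (268,210). Next I'll measure from depth.

Run:
```python
from h import *
H=np.zeros((400,500))
out=[]
for f in ('scene0','side0'):
    p,d,K,T=load(f); P=cloud(d,K,T); hsv=cv2.cvtColor(p,cv2.COLOR_RGB2HSV)
    m=(hsv[...,0]>12)&(hsv[...,0]<32)&(hsv[...,1]>140)&(d>0)
    m&=(P[...,2]>25)&(P[...,2]<60)&(P[...,0]>250)&(P[...,0]<700)&(np.abs(P[...,1])<300)
    n,l,st,c=cv2.connectedComponentsWithStats(m.astype(np.uint8)); k=1+st[1:,4].argmax(); Q=P[l==k]
    r=cv2.minAreaRect(Q[:,:2].astype(np.float32)); print(f,'drift',r,np.percentile(Q[:,2],[5,50,95]),len(Q))
    for nm,q in(('all',P),):
        g=(q[...,0]>350)&(q[...,0]<750)&(np.abs(q[...,1])<250)&(q[...,2]>-5)&(q[...,2]<130)&(d>0)
        Q=q[g]; C=p[g]; out.append((Q,C))
img=np.zeros((500,400,3),np.uint8); z=np.full((500,400),-9.)
for Q,C in out:
    i=np.lexsort((Q[:,2],));Q=Q[i];C=C[i]
    a=(250-Q[:,1]).astype(int).clip(0,499); b=(Q[:,0]-350).astype(int).clip(0,399)
    k=Q[:,2]>=z[a,b]; z[a[k],b[k]]=Q[k,2]; img[a[k],b[k]]=C[k]
hm=cv2.applyColorMap((np.clip(z,0,100)*2.5).astype(np.uint8),cv2.COLORMAP_JET); hm[z<-5]=0
cv2.imwrite('pics/top.png',np.hstack([img[:,:,::-1],hm]))
```

```text
scene0 drift ((409.1450500488281, -147.981689453125), (198.1492156982422, 26.693811416625977), 87.70632934570312) [36.15567443 44.37776813 48.52258147] 647
side0 drift ((418.5303039550781, -141.67376708984375), (199.4201202392578, 20.43902015686035), 87.18205261230469) [31.23164895 43.75115213 46.31765749] 222
```

View pics/top.png

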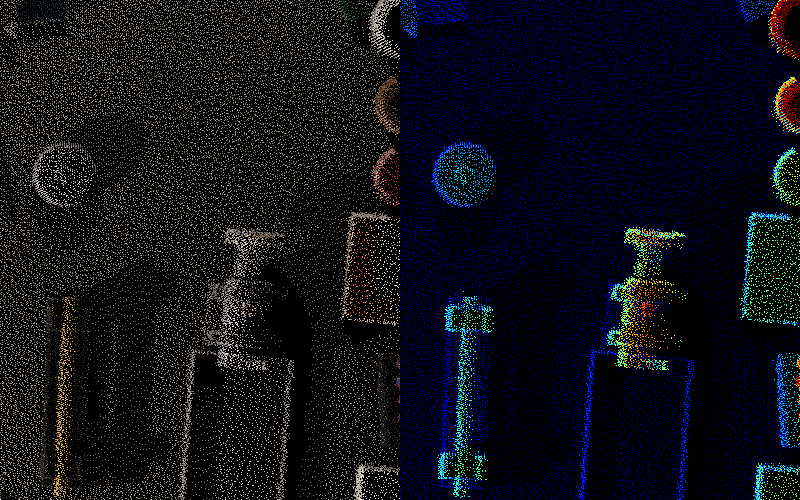

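The top map shows the gland at about (255,232), the mouth at about (247,368) and the drift along x≈410. Next I'll fit the axes and check that the travel path is clear.

Run:
```python
from h import *
A=[];
for f in ('scene0','side0'):
    p,d,K,T=load(f); P=cloud(d,K,T); P=P[d>0]; A.append(P)
    # drift top
    g=(abs(P[:,0]-412)<25)&(P[:,1]<-90)&(P[:,1]>-200)&(P[:,2]>43)&(P[:,2]<50); Q=P[g]
    a=np.polyfit(Q[:,1],Q[:,0],1); print(f,'drift x at y=-145',np.polyval(a,-145),'slope',a[0],'n',len(Q),'z',np.median(Q[:,2]))
    # cylinder sections: circle fit per y slab
    for y0,y1 in((5,20),(-30,0),(-60,-35),(-118,-95)):
        g=(abs(P[:,0]-602)<40)&(P[:,1]>y0)&(P[:,1]<y1)&(P[:,2]>45)&(P[:,2]<90); Q=P[g]
        B=np.c_[2*Q[:,[0,2]],np.ones(len(Q))]; s=np.linalg.lstsq(B,(Q[:,[0,2]]**2).sum(1),rcond=None)[0]
        print(y0,y1,len(Q),'c',s[:2].round(1),'r',np.sqrt(s[2]+s[0]**2+s[1]**2).round(1),'ymax',Q[:,1].max().round(1) if len(Q) else 0,'ymin',Q[:,1].min().round(1))
    g=(abs(P[:,0]-602)<30)&(P[:,2]>30)&(P[:,2]<80)&(P[:,1]>-20)&(P[:,1]<60);Q=P[g]; print('gland ymax pct',np.percentile(Q[:,1],[90,98,99.5]).round(1))
P=np.vstack(A)
# path obstacles start->(413,-95)
a=np.array([164,-577]);b=np.array([413,-95]);u=(b-a)/np.linalg.norm(b-a);w=P[:,:2]-a;t=w@u;l=abs(w@[-u[1],u[0]])
for k in range(60,560,60):
    g=(l<110)&(t>k-60)&(t<k)&(P[:,2]<150); print(k,P[g][:,2].max().round() if g.any() else None,end=' ')
```

```text
scene0 drift x at y=-145 413.7592104667849 slope 0.04238311689673782 n 255 z 46.42855111238026
5 20 140 c [601.7  55.8] r 22.0 ymax 19.9 ymin 5.1
-30 0 111 c [597.9  55.3] r 11.0 ymax -0.3 ymin -30.0
-60 -35 197 c [588.8  60.5] r 17.5 ymax -35.2 ymin -59.8
-118 -95 217 c [591.8  54.8] r 20.5 ymax -95.2 ymin -117.7
gland ymax pct [15.8 19.7 20.6]
side0 drift x at y=-145 416.2073505705479 slope 0.0426150415476396 n 69 z 45.07225780971555
5 20 219 c [603.8  55.5] r 20.2 ymax 20.0 ymin 5.8
-30 0 50 c [594.2  55.2] r 11.7 ymax -13.8 ymin -30.0
-60 -35 157 c [600.5  48.7] r 29.0 ymax -35.1 ymin -59.9
-118 -95 51 c [596.6  45.1] r 29.0 ymax -95.0 ymin -117.5
gland ymax pct [19.4 20.8 22.6]
60 125.0 120 126.0 180 126.0 240 125.0 300 125.0 360 125.0 420 49.0 480 51.0 540 49.0
```

```bash
python3 -m jog '[[[0,0,0,0,0,-0.0295,0.5],[0,0,0,0,0,-0.0295,0.5],[0,0,0,0,0,-0.0295,0.5],[0,0,0,0,0,-0.0295,0.5],[0,0,0,0,0,-0.0295,0.5],[0,0,0,0,0,-0.0295,0.5],[0,0,0,0,0,-0.0295,0.5],[0,0,0,0,0,-0.003,0.5]]]' 60
```

```text
time: 1.1
tool_pos: [163.9, -576.9, 230.7]
tcp_rot: [-180.0, -0.1, 91.3]
ft_force: [0.9, -0.3, -0.3]
finger_gap: 42.9
```

```bash
python3 -m jog '[[[0.95,0.53,0,0,0,0,0.5],[0.95,0.53,0,0,0,0,0.5],[0.95,0.53,0,0,0,0,0.5],[0.95,0.53,0,0,0,0,0.5],[0.95,0.53,0,0,0,0,0.5],[0.95,0.53,0,0,0,0,0.5],[0.95,0.53,0,0,0,0,0.5],[0.95,0.53,0,0,0,0,0.5],[0.95,0.53,0,0,0,0,0.5],[0.95,0.53,0,0,0,0,0.5],[0,0,0,0,0,0.0104,0.5],[0,0,0,0,0,0,0.5]]]'
python3 - <<'E'
from h import *
s=telemetry.sense(); print(s['tool_pos'],s['tcp_rot'])
p,d,K,T=snap('wrist','w1'); print(T.round(3).tolist(),K[0,0])
E
```

```text
time: 2.6
tool_pos: [418.4, -95.7, 231.1]
tcp_rot: [-180.0, 0.0, 87.5]
ft_force: [0.7, -0.2, -0.3]
finger_gap: 42.6
[418.35036114 -95.70195198 231.13039513] [-1.79977651e+02  2.51787208e-03  8.74733670e+01]
[[0.999, -0.041, -0.014, 421.673], [-0.043, -0.945, -0.323, -12.546], [0.0, 0.323, -0.946, 373.257], [0.0, 0.0, 0.0, 1.0]] 312.21686894795187
```

View pics/w1.png

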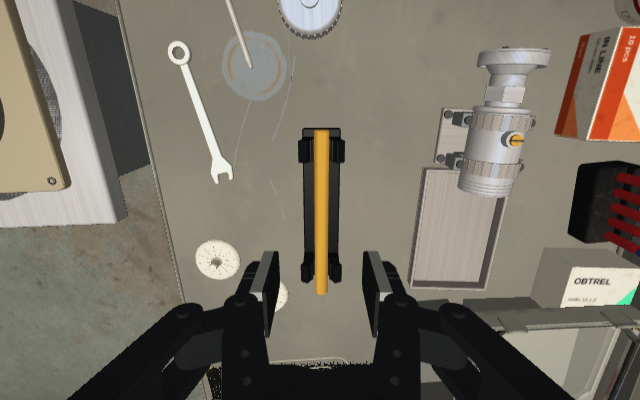

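The wrist view shows the drift running from (321,130) to (321,293), the cylinder gland at about (514,58) and the mouth at about (482,190).

Run:
```python
from h import *
p,d,K,T=load('w1'); hsv=cv2.cvtColor(p,cv2.COLOR_RGB2HSV)
m=((hsv[...,0]>10)&(hsv[...,0]<32)&(hsv[...,1]>130)); m[:,:290]=0;m[:,350:]=0;m[:120]=0;m[300:]=0
r=np.where(m.sum(1)>5)[0]; print('rows',r.min(),r.max())
L=[];
for v in range(r.min()+4,r.max()-4):
    c=np.where(m[v])[0]; L.append((ray(c.min(),v,40,K,T)+ray(c.max(),v,40,K,T))[:2]/2)
L=np.array(L);a=np.polyfit(L[:,1],L[:,0],1);print('drift slope',a[0],'resid',np.std(L[:,0]-np.polyval(a,L[:,1])))
e=[ray(321,r.min(),42,K,T),ray(321,r.max(),42,K,T)];print('ends',e); yc=(e[0][1]+e[1][1])/2;print('centre',np.polyval(a,yc),yc)
P=cloud(d,K,T)[d>0]
g=(abs(P[:,0]-600)<50)&(P[:,2]>50)&(P[:,2]<95)&(P[:,1]>-135)&(P[:,1]<40);Q=P[g]
print('gland y',np.percentile(Q[Q[:,2]<76][:,1],[98,99.5]),np.percentile(Q[:,1],[99.5,.5]))
# silhouettes: gland and barrel: extreme columns vs floor by height
X=cloud(d,K,T)
M=(X[...,2]>40)&(abs(X[...,0]-600)<50)&(X[...,1]>-135)&(X[...,1]<40)&(d>0)
for v in list(range(46,72,3))+list(range(74,200,6)):
    c=np.where(M[v])[0]
    if len(c)>3: 
        A=ray(c.min()-.5,v,48,K,T);B=ray(c.max()+.5,v,48,K,T); print(v,c.min(),c.max(),((A+B)/2)[:2].round(1),(B-A)[0].round(1))
```

```text
rows 129 294
drift slope 0.044786563209007195 resid 0.23358721213835476
ends [array([420.81595128, -46.5415222 ,  42.        ]), array([ 412.15579183, -248.06529839,   42.        ])]
centre 416.3457362827215 -147.30341029589928
gland y [16.28594666 18.34373711] [  18.21130806 -117.3167586 ]
49 497 547 [613.5  19.7] 48.1
52 480 551 [607.8  17.4] 68.1
55 479 550 [607.3  14.8] 68.3
58 478 549 [606.7  12.2] 68.5
61 478 548 [606.7   9.6] 67.7
64 478 548 [607.1   7. ] 67.9
67 486 546 [610.4   4.2] 58.5
70 488 532 [605.    1.7] 43.3
74 491 527 [604.6  -1.8] 35.7
80 490 525 [604.   -7.2] 35.0
86 487 524 [602.8 -12.6] 37.1
92 485 524 [602.7 -18.2] 39.3
98 484 522 [602.  -23.7] 38.6
104 485 519 [601.8 -29.4] 34.8
110 473 529 [601.7 -35.2] 57.0
116 460 534 [598.5 -40.8] 75.5
122 458 535 [598.8 -46.7] 79.0
128 469 532 [603.7 -52.9] 65.2
134 468 524 [599.9 -58.8] 58.4
140 467 523 [599.8 -64.8] 58.8
146 466 521 [599. -71.] 58.1
152 465 520 [598.8 -77.2] 58.5
158 451 518 [591.3 -83.2] 71.4
164 451 523 [594.7 -89.8] 77.2
170 456 522 [597.7 -96.4] 71.3
176 460 517 [ 598. -103.] 62.1
182 458 512 [ 595.1 -109.6] 59.3
188 459 511 [ 596.  -116.3] 57.5
194 472 510 [ 603.4 -123.5] 42.6
```

```bash
python3 -m jog '[[[0.74,0.72,0,0,0,0,0.5],[0.74,0.72,0,0,0,0,0.5],[0.74,0.72,0,0,0,0,0.5],[0.74,0.72,0,0,0,0,0.5],[0.74,0.72,0,0,0,0,0.5],[0,0,0,0,-0.025,0,0.5],[0,0,0,0,-0.025,0,0.5],[0,0,0,0,-0.025,0,0.5],[0,0,0,0,-0.025,0,0.5],[0,0,0,0,-0.025,0,0.5],[0.8,0,0.8,0,0,0,0.5],[0.8,0,0.8,0,0,0,0.5]]]'
python3 -m jog '[[[0,0,0,0,0,0,0.5],[0,0,0,0,0,0,0.5]]]'
python3 - <<'E'
from h import *
s=telemetry.sense(); print(s['tool_pos'],s['tcp_rot'])
p,d,K,T=snap('wrist','w2'); print(T.round(3).tolist())
E
```

```text
time: 4.15
tool_pos: [606.4, 80.2, 116.6]
tcp_rot: [179.9, 45.0, 87.4]
ft_force: [0.3, 0.7, 0.1]
finger_gap: 42.8
time: 4.4
tool_pos: [607.2, 80.0, 120.5]
tcp_rot: [179.8, 45.0, 87.3]
ft_force: [-0.4, -0.3, 1.0]
finger_gap: 42.9
[607.15928347  80.00695119 120.4809324 ] [179.83885113  45.00280013  87.34370184]
[[0.999, -0.024, -0.037, 614.528], [-0.044, -0.441, -0.896, 240.445], [0.005, 0.897, -0.442, 162.925], [0.0, 0.0, 0.0, 1.0]]
```

View pics/w2.png

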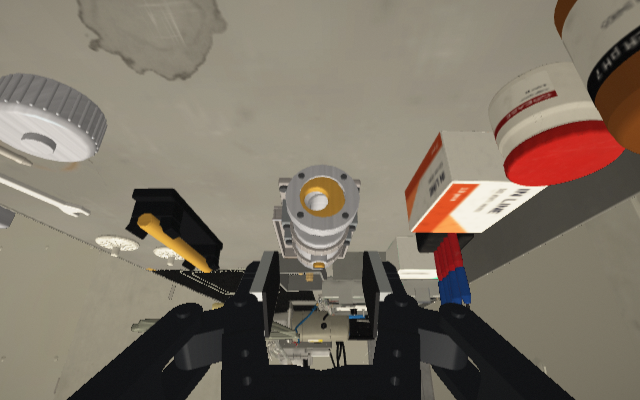

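Here the image's down direction is world up. The gland face is at about (323,200) and the brass guide shows inside it. I'll zoom in.

Run:
```python
from h import *
p,d,K,T=load('w2')
c=p[155:245,270:375]; cv2.imwrite('pics/c2.png',cv2.resize(c,None,fx=7,fy=6.5,interpolation=cv2.INTER_CUBIC)[:,:,::-1])
P=cloud(d,K,T); M=(d>0)&(abs(P[...,0]-605)<36)&(P[...,2]>14)&(P[...,2]<85)&(abs(P[...,1]-18)<12)
Q=P[M]; n=Q-Q.mean(0); ymed=np.median(Q[:,1]);print(ymed,len(Q))
hsv=cv2.cvtColor(p,cv2.COLOR_RGB2HSV); b=((hsv[...,0]>10)&(hsv[...,0]<35)&(hsv[...,1]>110)).astype(np.uint8); b[:,:285]=0;b[:,360:]=0;b[:160]=0;b[240:]=0
cs,_=cv2.findContours(b,cv2.RETR_EXTERNAL,cv2.CHAIN_APPROX_NONE)
for k in cs:
    if len(k)>15: print(len(k),cv2.boundingRect(k),cv2.fitEllipse(cv2.convexHull(k)))
# face plane fit
F=Q[abs(Q[:,1]-ymed)<4]; 
for _ in range(3):
    a=np.linalg.lstsq(np.c_[F[:,[0,2]],np.ones(len(F))],F[:,1],rcond=None)[0]; r=F[:,1]-np.c_[F[:,[0,2]],np.ones(len(F))]@a; F=F[abs(r)<1.5]
print('plane y=',a,len(F),F[:,0].min(),F[:,0].max(),F[:,2].min(),F[:,2].max())
# drift grasp etc
```

```text
16.81425586217864 3753
119 (300, 177, 45, 40) ((321.8632507324219, 196.8333282470703), (39.54930877685547, 44.91363525390625), 102.45289611816406)
plane y= [-8.34950898e-02 -2.89605250e-03  6.84789329e+01] 2002 576.9458949289555 636.3381656472985 18.687687432746344 78.83569589291238
```

View pics/c2.png

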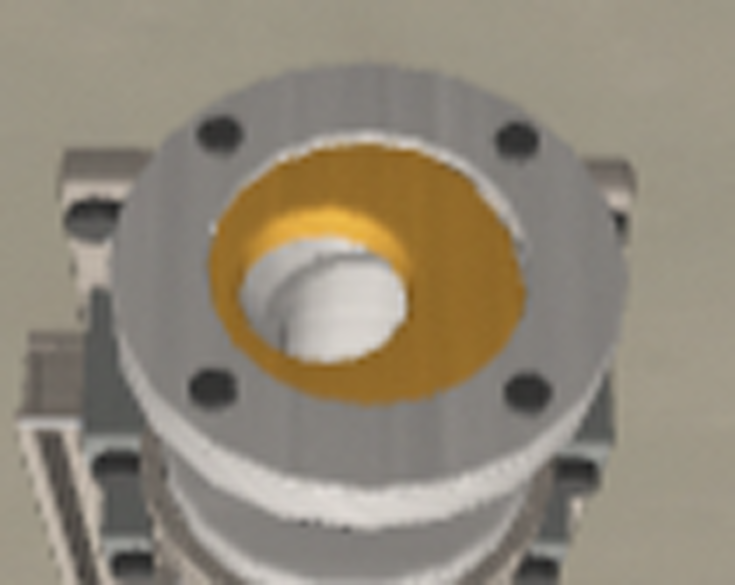

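Run:
```python
from h import *
p,d,K,T=load('w2')
n=np.array([.0835,1,0]);n/=np.linalg.norm(n); c0=np.array([606.6,17.7,48.])
def hit(u,v,off):
    r=T[:3,:3]@np.array([(u-K[0,2])/K[0,0],(v-K[1,2])/K[1,1],1]); o=T[:3,3]; return o+r*(((c0-n*off-o)@n)/(r@n))
def pc(x,y): return 270+x/7-.43, 155+y/6.5-.42
h=hit(*pc(325,285),2.5); f=hit(*pc(368,268),0); print('hole',h,'open',f,hit(*pc(240,285),2.5),hit(*pc(410,285),2.5),hit(*pc(325,207),2.5),hit(*pc(325,362),2.5))
f2=[hit(*pc(x,y),0) for x,y in((112,280),(628,280),(370,63),(370,492))]; print(np.round(f2,1))
```

```text
hole [601.5869357   15.60989069  49.6377959 ] open [606.64005613  17.69665531  48.47286232] [591.83216911  16.42441371  49.784709  ] [611.3752253   14.79256851  49.49037792] [601.57033118  15.61127717  38.58383305] [601.60271998  15.60857271  60.14570169]
[[577.6  20.1  50.6]
 [636.4  15.2  49.7]
 [607.1  17.7  18.5]
 [606.6  17.7  77.9]]
```

Face centre is about (606.7, 17.7, 48.4), the axis slope dx/dy is 0.0835, and the guide hole is offset about −5 in x and +1 in z. Now I'll go and grip the drift.

```bash
python3 -m jog '[[[-0.8,0,-0.8,0,0,0,0.5],[-0.8,0,-0.8,0,0.025,0,0.5],[0,0,0,0,0.025,0,0.5],[0,0,0,0,0.025,0,0.5],[0,0,0,0,0.025,0,0.5],[0,0,0,0,0.025,0,0.5],[-0.75,-0.72,0,0,0,0,0.5],[-0.75,-0.72,0,0,0,0,0.5],[-0.75,-0.72,0,0,0,0,0.5],[-0.75,-0.72,0,0,0,0,0.5],[-0.75,-0.72,0,0,0,0,0.5],[0,0,0,0,0,0,0.5]]]'
python3 -m jog '[[[0,0,0,0,0,0,0.5],[0,0,0,0,0,0,0.5]]]'
```

```text
time: 5.95
tool_pos: [417.5, -101.7, 235.1]
tcp_rot: [179.6, 0.2, 87.3]
ft_force: [0.1, -0.2, 0.2]
finger_gap: 42.7
time: 6.2
tool_pos: [419.2, -98.5, 232.6]
tcp_rot: [179.9, 0.0, 87.6]
ft_force: [0.3, 0.5, -0.1]
finger_gap: 42.9
```

```bash
python3 -m jog '[[[0,0,0.8,0,0,0,0.5],[0,0,0.8,0,0,0,0.5],[0,0,0.8,0,0,0,0.5],[0,0,0.8,0,0,0,0.5],[0,0,0.6,0,0,0,0.5],[0,0,0.3,0,0,0,0.5],[0,0,0.14,0,0,0,0.5],[0,0,0,0,0,0,0.5],[0,0,0,0,0,0,0.5]]]' 60
python3 -m jog '[[[0,0,0,0,0,0,0],[0,0,0,0,0,0,0],[0,0,0,0,0,0,0],[0,0,0,0,0,0,0],[0,0,0,0,0,0,0]]]' 60
```

```text
time: 7.32
tool_pos: [419.3, -99.2, 20.5]
tcp_rot: [179.9, 0.0, 87.5]
ft_force: [0.2, -0.0, 0.4]
finger_gap: 42.7
time: 7.95
tool_pos: [418.8, -99.1, 20.2]
tcp_rot: [179.9, 0.0, 87.5]
ft_force: [-1.4, 0.9, 5.9]
finger_gap: 14.8
```

```bash
python3 -m jog '[[[0,0,-0.3,0,0,0,0],[0,0,-0.7,0,0,0,0],[0,0,-0.8,0,0,0,0],[0,0,-0.8,0,0,0,0],[0.85,0.526,0,0,0,0,0],[0.85,0.526,0,0,0,0,0],[0.85,0.526,0,0,0,0,0],[0.85,0.526,0,0,0,0,0],[0.85,0.526,0,0,0,0,0],[0.85,0.526,0,0,0,0,0],[0.85,0.526,0,0,0,0.0064,0],[0,0,0,0,0,0,0]]]' 80
python3 -m jog '[[[0,0,0,0,0,0,0],[0,0,0,0,0,0,0],[0,0,0,0,0,0,0]]]'
```

```text
time: 9.45
tool_pos: [615.3, 193.4, 148.6]
tcp_rot: [-179.9, -0.0, 85.4]
ft_force: [-0.3, -0.3, -3.8]
finger_gap: 14.0
time: 9.82
tool_pos: [614.8, 189.6, 149.9]
tcp_rot: [180.0, -0.0, 85.2]
ft_force: [0.5, -0.0, -3.2]
finger_gap: 14.1
```

```bash
python3 -m jog '[[[0,0.028,0.7,0,0,0,0],[0,0,0.7,0,0,0,0],[0,0,0.6,0,0,0,0],[0,0,0.3,0,0,0,0],[0,0,0.07,0,0,0,0],[0,0,0,0,0,0,0],[0,0,0,0,0,0,0],[0,0,0,0,0,0,0]]]'
python3 - <<'E'
from h import *
s=telemetry.sense(); print(s['tool_pos'],s['tcp_rot'])
p,d,K,T=snap('wrist','w3')
P=cloud(d,K,T)
tip=(d>0)&(P[...,1]>30)&(P[...,1]<150)&(abs(P[...,0]-610)<25)&(P[...,2]>40)&(P[...,2]<75)
v,u=np.where(tip);print('bar px',u.min(),u.max(),v.min(),v.max()); Q=P[tip]
for a,b in((50,70),(70,90),(90,120)):
    q=Q[(Q[:,1]>a)&(Q[:,1]<b)]; q=q[q[:,2]>q[:,2].max()-3]; print(a,b,q[:,0].min(),q[:,0].max(),np.median(q[:,0]),np.median(q[:,2]))
print('tip y',Q[:,1].min())
cv2.imwrite('pics/c3.png',cv2.resize(p[0:260,200:440],None,fx=2.3,fy=2.3,interpolation=cv2.INTER_CUBIC)[:,:,::-1])
p,d,K,T=snap('side','s3'); c=proj([606,18,48],K,T).astype(int); print(c)
E
```

```text
time: 10.82
tool_pos: [617.1, 190.5, 32.0]
tcp_rot: [179.9, -0.0, 85.2]
ft_force: [-0.7, 0.5, -3.2]
finger_gap: 13.9
[617.13141119 190.53887875  32.02888808] [ 1.79897730e+02 -3.13050599e-02  8.52360091e+01]
bar px 305 336 358 370Traceback (most recent call last):
  File "<stdin>", line 8, in <module>
    return umr_maximum(a, axis, None, out, keepdims, initial, where)
ValueError: zero-size array to reduction operation maximum which has no identity
```

Run:
```python
from h import *
p,d,K,T=load('w3')
P=cloud(d,K,T)
for v in range(20,390,20): print(v,p[v,320],P[v,320].round(0),end=' | ')
a=p[:, 160:480]; cv2.imwrite('pics/c3.png',cv2.resize(a,None,fx=1.5,fy=1.5)[:,:,::-1])
```

```text
20 [140 134 119] [626. 309.  -2.] | 40 [141 135 119] [626. 300.  -2.] | 60 [141 135 121] [625. 291.  -2.] | 80 [141 135 121] [624. 281.  -2.] | 100 [141 136 120] [623. 271.  -2.] | 120 [141 136 120] [622. 261.  -2.] | 140 [139 134 118] [622. 250.  -1.] | 160 [139 133 118] [621. 239.  -3.] | 180 [109  78  31] [621. 242.  55.] | 200 [220 165  65] [620. 235.  58.] | 220 [220 166  65] [619. 226.  57.] | 240 [220 167  65] [619. 218.  58.] | 260 [219 165  64] [618. 208.  58.] | 280 [220 165  64] [617. 198.  57.] | 300 [219 166  64] [616. 187.  56.] | 320 [219 165  64] [615. 177.  57.] | 340 [217 164  62] [614. 165.  56.] | 360 [216 161  63] [613. 153.  56.] | 380 [13 13 17] [618. 203. 111.] |
```

View pics/c3.png

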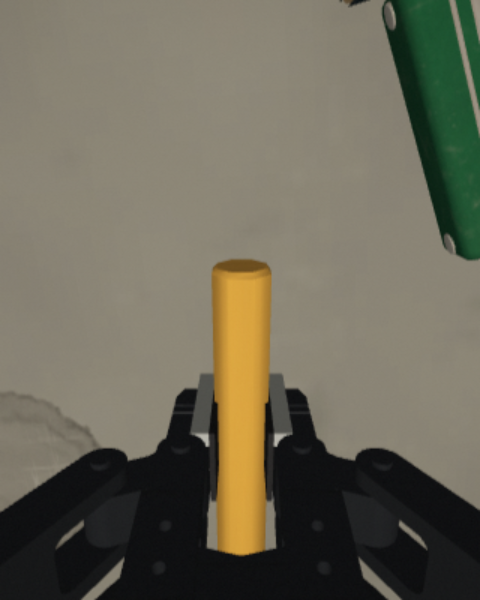

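The rear end shows at about (240,265) in the crop, and the nose is hidden by the gripper. I'll check tilt and tip position in the fixed cameras.

Run:
```python
from h import *
def yel(p): 
    h=cv2.cvtColor(p,cv2.COLOR_RGB2HSV); return (h[...,0]>10)&(h[...,0]<32)&(h[...,1]>120)
p,d,K,T=load('w3');P=cloud(d,K,T);m=yel(p)&(d>0)&(P[...,2]>50)&(P[...,2]<75)&(abs(P[...,0]-617)<4)
Q=P[m];print('wrist z-slope',np.polyfit(Q[:,1]-190,Q[:,2],1))
ims=[]
for n in('side','scene'):
    p,d,K,T=snap(n,n+'3');P=cloud(d,K,T)
    m=yel(p)&(d>0)&(abs(P[...,0]-612)<25)&(P[...,1]>35)&(P[...,1]<260)&(P[...,2]>30)&(P[...,2]<80)
    Q=P[m]; print(n,len(Q),'y',Q[:,1].min(),Q[:,1].max())
    for a in range(40,250,30):
        q=Q[(Q[:,1]>=a)&(Q[:,1]<a+30)]
        if len(q)>3: print(a,len(q),'x',q[:,0].mean().round(1),'z',np.percentile(q[:,2],[5,50,95]).round(1))
    c=proj([608,70,48],K,T).astype(int); s=p[max(0,c[1]-40):c[1]+40,c[0]-55:c[0]+55]; ims.append(cv2.resize(s,(660,300) if 0 else (550,400),interpolation=cv2.INTER_CUBIC)); print(c)
cv2.imwrite('pics/c4.png',cv2.resize(np.hstack(ims),(800,290))[:,:,::-1])
```

```text
wrist z-slope [9.81570525e-03 5.62223185e+01]
side 262 y 44.348662611846294 244.2609318304095
40 16 x 601.8 z [50.4 54.  55.8]
70 14 x 610.3 z [53.2 55.2 56.7]
100 44 x 606.1 z [50.5 54.7 56.6]
130 6 x 605.5 z [51.9 53.5 55.4]
160 16 x 620.3 z [53.1 56.  57.7]
190 72 x 616.3 z [50.4 56.2 58. ]
220 94 x 618.4 z [47.  54.5 57.7]
[264 218]
scene 377 y 41.63642989798353 243.3322492040548
40 70 x 601.0 z [43.9 51.6 56.9]
70 72 x 603.5 z [43.7 52.7 58. ]
100 65 x 605.9 z [44.1 52.1 57.9]
130 62 x 607.6 z [44.5 53.7 58.3]
160 45 x 611.0 z [43.5 54.2 59.4]
190 24 x 610.5 z [47.5 55.8 67.7]
220 39 x 614.9 z [45.6 54.2 59.6]
[329 191]
```

View pics/c4.png

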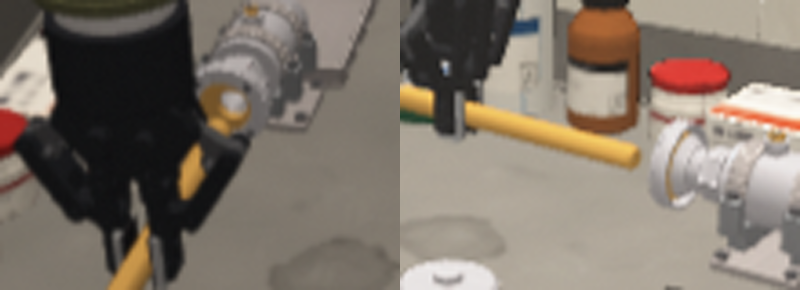

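Tilt is about 0.6° nose down, with the bar about 1.2 mm low relative to the guide hole. I'll correct both and start the approach.

```bash
python3 -m jog '[[[0,0,-0.024,0,-0.0018,0,0],[-0.1,0,0,0,0,0,0],[-0.1,0,0,0,0,0,0],[-0.1,0,0,0,0,0,0],[-0.1,0,0,0,0,0,0],[-0.04,0,0,0,0,0,0],[-0.04,0,0,0,0,0,0],[-0.04,0,0,0,0,0,0],[0,0,0,0,0,0,0],[0,0,0,0,0,0,0]]]'
python3 -m jog '[[[-0.04,0,0,0,0,0,0],[-0.04,0,0,0,0,0,0],[-0.04,0,0,0,0,0,0],[0,0,0,0,0,0,0]]]'
```

```text
time: 12.22
tool_pos: [614.2, 164.5, 32.3]
tcp_rot: [180.0, 0.6, 85.2]
ft_force: [-0.2, 0.3, -3.1]
finger_gap: 13.5
time: 12.72
tool_pos: [613.7, 158.2, 32.4]
tcp_rot: [-180.0, 0.6, 85.2]
ft_force: [-0.6, 0.1, -3.0]
finger_gap: 14.2
```

No contact force and the tip is about 4 mm into the guide. I'll go deeper, then centre it.

```bash
python3 -m jog '[[[-0.04,0,0,0,0,0,0],[-0.04,0,0,0,0,0,0],[-0.02,0,0,0,0,0,0],[0,0,0,0,0,0,0],[0,0,0,0,0,0,0]]]'
python3 -m jog '[[[0,0.025,0,0,0,0,0],[0,0.025,0,0,0,0,0],[0,0.025,0.01,0,0,0,0],[0,0.023,0.01,0,0,0,0],[0,0,0,0,0,0,0],[0,0,0,0,0,0,0]]]'
```

```text
time: 13.35
tool_pos: [613.3, 153.5, 32.4]
tcp_rot: [180.0, 0.6, 85.2]
ft_force: [0.6, 1.4, -3.2]
finger_gap: 14.3
time: 14.1
tool_pos: [618.2, 153.0, 31.4]
tcp_rot: [180.0, 0.6, 85.2]
ft_force: [-1.2, -0.1, -2.9]
finger_gap: 13.7
```

```bash
python3 -m jog '[[[-0.06,0,0,0,0,0,0],[-0.06,0,0,0,0,0,0],[-0.06,0,0,0,0,0,0],[-0.06,0,0,0,0,0,0],[0,0,0,0,0,0,0],[0,0,0,0,0,0,0]]]'
```

```text
time: 14.85
tool_pos: [617.1, 140.9, 31.5]
tcp_rot: [-180.0, 0.7, 85.2]
ft_force: [-1.4, -0.4, -2.9]
finger_gap: 13.8
```

```bash
python3 -m jog '[[[-0.08,0,0,0,0,0,0],[-0.08,0,0,0,0,0,0],[-0.08,0,0,0,0,0,0],[-0.08,0,0,0,0,0,0],[-0.08,0,0,0,0,0,0],[-0.08,0,0,0,0,0,0],[0,0,0,0,0,0,0],[0,0,0,0,0,0,0]]]'
python3 -m jog '[[[-0.06,0,0,0,0,0,0],[-0.06,0,0,0,0,0,0],[-0.06,0,0,0,0,0,0],[-0.06,0,0,0,0,0,0],[0,0,0,0,0,0,0],[0,0,0,0,0,0,0]]]'
```

```text
time: 15.85
tool_pos: [615.1, 117.0, 31.8]
tcp_rot: [-180.0, 0.7, 85.2]
ft_force: [-1.6, -0.5, -3.3]
finger_gap: 14.1
time: 16.6
tool_pos: [614.2, 105.8, 32.1]
tcp_rot: [180.0, 0.6, 85.2]
ft_force: [-0.4, 5.0, -4.0]
finger_gap: 14.0
```

Contact with the piston shows at depth about 59, with 5 N. Pushing on.

```bash
python3 -m jog '[[[-0.06,0,0,0,0,0,0],[-0.06,0,0,0,0,0,0],[-0.06,0,0,0,0,0,0],[-0.06,0,0,0,0,0,0],[-0.06,0,0,0,0,0,0],[-0.06,0,0,0,0,0,0]]]' 100
python3 -m jog '[[[-0.06,0,0,0,0,0,0],[-0.06,0,0,0,0,0,0],[-0.06,0,0,0,0,0,0],[-0.06,0,0,0,0,0,0],[-0.06,0,0,0,0,0,0],[-0.06,0,0,0,0,0,0]]]'
```

```text
time: 17.35
tool_pos: [613.2, 92.0, 32.8]
tcp_rot: [179.9, 0.3, 85.3]
ft_force: [0.1, 23.2, -3.2]
finger_gap: 13.5
time: 18.1
tool_pos: [611.3, 71.8, 32.5]
tcp_rot: [180.0, 0.4, 85.3]
ft_force: [-0.3, 13.7, -3.2]
finger_gap: 13.4
```

```bash
python3 -m jog '[[[-0.08,0,0,0,0,0,0],[-0.08,0,0,0,0,0,0],[-0.08,0,0,0,0,0,0],[-0.08,0,0,0,0,0,0],[-0.08,0,0,0,0,0,0]]]'
python3 -m jog '[[[-0.08,0,0,0,0,0,0],[-0.06,0,0,0,0,0,0],[-0.06,0,0,0,0,0,0],[0,0,0,0,0,0,0],[0,0,0,0,0,0,0]]]'
python3 - <<'E'
from h import *
p,d,K,T=snap('wrist','w5');P=cloud(d,K,T)
h=cv2.cvtColor(p,cv2.COLOR_RGB2HSV); m=(h[...,0]>10)&(h[...,0]<32)&(h[...,1]>120)&(d>0)&(abs(P[...,0]-610)<25)&(P[...,2]>35)&(P[...,2]<75)
Q=P[m];print('rear y',np.percentile(Q[:,1],[1,50,99,99.8]),np.percentile(Q[:,2],[5,50,95]))
E
```

```text
time: 18.73
tool_pos: [609.5, 52.0, 32.6]
tcp_rot: [180.0, 0.4, 85.3]
ft_force: [-0.4, 15.3, -2.8]
finger_gap: 13.2
time: 19.35
tool_pos: [608.4, 39.1, 32.5]
tcp_rot: [-180.0, 0.7, 85.2]
ft_force: [-2.5, 1.0, -4.4]
finger_gap: 13.4
rear y [13.48031841 58.76299987 91.25292813 91.56313468] [53.13333958 56.94388323 58.89029632]
```

The piston has moved and the bar hasn't slipped, with its tip at depth about 126 and its centre of mass over the neck. I'll regrip near the rear end.

```bash
python3 -m jog '[[[0,0,0,0,0,0,0.2],[0,0,0,0,0,0,0.45],[0,0,0,0,0,0,0.45],[0,0,0,0,0,0,0.45],[0.25,0,0,0,0,0,0.45],[0.26,0,0,0,0,0,0.45],[0.26,0,0,0,0,0,0.45],[0,0,0,0,0,0,0.45],[0,0,0,0,0,0,0.45]]]'
python3 - <<'E'
from h import *
p,d,K,T=snap('wrist','w6');P=cloud(d,K,T)
h=cv2.cvtColor(p,cv2.COLOR_RGB2HSV); m=(h[...,0]>10)&(h[...,0]<32)&(h[...,1]>120)&(d>0)&(abs(P[...,0]-610)<25)&(P[...,2]>25)&(P[...,2]<75)
Q=P[m];print('rear y',np.percentile(Q[:,1],[1,50,99,99.8]),np.percentile(Q[:,2],[5,50,95]),np.percentile(Q[:,0],[1,50,99])); v,u=np.where(m); print(u.min(),u.max(),v.min(),v.max())
q=Q[abs(Q[:,0]-np.median(Q[:,0]))<4];print(np.polyfit(q[:,1]-60,q[:,2],1),np.polyfit(Q[:,1]-60,Q[:,0],1))
E
```

```text
time: 20.52
tool_pos: [611.8, 77.9, 32.2]
tcp_rot: [-180.0, 0.7, 85.3]
ft_force: [-0.3, 0.0, 0.6]
finger_gap: 38.2
rear y [14.47816684 66.30501129 91.80637424 92.12587596] [42.39413374 51.66125746 53.50200421] [596.3136825  610.88334438 620.00461005]
295 344 247 370
[-0.06123777 52.06221229] [9.67909027e-02 6.10245103e+02]
```

The rear sagged about 3.5°, so I'll match the tool to it, grip, then level up.

```bash
python3 -m jog '[[[0,-0.01,0.04,0,-0.004,0,0.45],[0,0,0.05,0,-0.004,0,0.45],[0,0,0.04,0,0,0,0.45],[0,0,0,0,0,0,0.45],[0,0,0,0,0,0,0.0],[0,0,0,0,0,0,0],[0,0,0,0,0,0,0],[0,0,0,0,0,0,0]]]' 100
python3 -m jog '[[[0,0,-0.02,0,0.002,0,0],[0,0,-0.02,0,0.002,0,0],[0,0,-0.02,0,0.002,0,0],[0,0,-0.02,0,0.002,0,0],[0,0,-0.02,0,0.0015,0,0],[0,0,0,0,0,0,0],[0,0,0,0,0,0,0]]]'
```

```text
time: 21.58
tool_pos: [611.4, 77.6, 25.9]
tcp_rot: [180.0, 3.5, 85.2]
ft_force: [-1.7, -0.5, -0.1]
finger_gap: 13.6
time: 22.45
tool_pos: [611.4, 77.7, 30.8]
tcp_rot: [180.0, 0.1, 85.2]
ft_force: [-1.2, 0.5, 0.1]
finger_gap: 13.6
```

```bash
python3 -m jog '[[[-0.08,0,0,0,0,0,0],[-0.08,0,0,0,0,0,0],[-0.08,0,0,0,0,0,0],[-0.08,0,0,0,0,0,0],[0,0,0,0,0,0,0]]]'
python3 -m jog '[[[-0.06,0,0,0,0,0,0],[-0.06,0,0,0,0,0,0],[-0.06,0,0,0,0,0,0],[-0.06,0,0,0,0,0,0],[0,0,0,0,0,0,0],[0,0,0,0,0,0,0]]]'
python3 - <<'E'
from h import *
p,d,K,T=snap('scene','sc6');q=proj([600,-130,30],K,T).astype(int);print(q)
a=p[q[1]-60:q[1]+60,q[0]-100:q[0]+60]; cv2.imwrite('pics/c6.png',cv2.resize(a,None,fx=4,fy=4,interpolation=cv2.INTER_CUBIC)[:,:,::-1])
E
```

```text
time: 23.08
tool_pos: [609.9, 61.0, 30.7]
tcp_rot: [-180.0, 0.2, 85.2]
ft_force: [-0.6, -0.7, -0.4]
finger_gap: 13.4
time: 23.82
tool_pos: [608.8, 49.5, 30.7]
tcp_rot: [-180.0, 0.1, 85.2]
ft_force: [-1.3, 1.4, -0.0]
finger_gap: 13.7
[404 215]
```

View pics/c6.png

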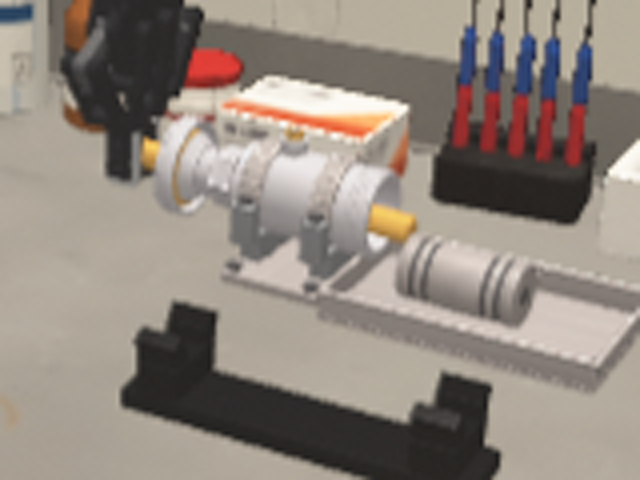

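The piston is lying in the tray and the drift tip sticks out of the mouth at about (395,220). Now I'll withdraw the drift.

```bash
python3 -m jog '[[[0.1,0,0,0,0,0,0],[0.2,0,0,0,0,0,0],[0.25,0,0,0,0,0,0],[0.25,0,0,0,0,0,0],[0.25,0,0,0,0,0,0],[0.25,0,0,0,0,0,0],[0.25,0,0,0,0,0,0],[0.2,0,0,0,0,0,0]]]' 120
python3 -m jog '[[[0.2,0,0,0,0,0,0],[0.2,0,0,0,0,0,0],[0.2,0,0,0,0,0,0],[0.2,0,0,0,0,0,0],[0,0,0,0,0,0,0],[0,0,0,0,0,0,0]]]'
```

```text
time: 24.88
tool_pos: [616.4, 138.0, 30.7]
tcp_rot: [180.0, 0.1, 85.3]
ft_force: [-1.0, -0.6, -0.3]
finger_gap: 12.9
time: 25.62
tool_pos: [619.6, 176.8, 30.5]
tcp_rot: [-180.0, 0.1, 85.2]
ft_force: [-0.2, 0.8, -0.6]
finger_gap: 13.2
```

```bash
python3 -m jog '[[[0.15,0,0,0,0,0,0],[0.15,0,0,0,0,0,0],[0.15,0,0,0,0,0,0],[0.15,0,0,0,0,0,0],[0.15,0,0,0,0,0,0],[0.15,0,0,0,0,0,0],[0.15,0,0,0,0,0,0],[0,0,0,0,0,0,0],[0,0,0,0,0,0,0]]]'
python3 - <<'E'
from h import *
p,d,K,T=snap('scene','sc7');P=cloud(d,K,T)
h=cv2.cvtColor(p,cv2.COLOR_RGB2HSV); m=(h[...,0]>10)&(h[...,0]<32)&(h[...,1]>120)&(d>0)&(abs(P[...,0]-612)<40)&(P[...,1]>22)&(P[...,1]<300)&(P[...,2]>-2)&(P[...,2]<90)
Q=P[m];print(len(Q),'y',Q[:,1].min(),Q[:,1].max())
for a in range(20,260,30):
    q=Q[(Q[:,1]>=a)&(Q[:,1]<a+30)]
    if len(q)>3: print(a,len(q),'x',q[:,0].mean().round(1),'z',np.percentile(q[:,2],[5,50,95]).round(1))
g=(abs(P[...,0]-590)<60)&(P[...,1]>-290)&(P[...,1]<-122)&(d>0)&(P[...,2]>22)&(P[...,2]<70); q=P[g]; print('piston',len(q),q.mean(0),q.min(0),q.max(0))
E
```

```text
time: 26.75
tool_pos: [624.0, 229.2, 30.4]
tcp_rot: [-180.0, 0.1, 85.2]
ft_force: [0.7, -0.7, -3.4]
finger_gap: 12.9
382 y 42.59652285854298 226.01837490569136
20 23 x 605.5 z [32.6 40.2 46.2]
50 68 x 604.7 z [34.2 42.8 47.8]
80 68 x 607.6 z [35.9 44.7 50.3]
110 59 x 609.9 z [38.4 46.9 52.5]
140 61 x 612.7 z [40.8 49.1 54.6]
170 61 x 615.4 z [41.9 52.1 57.1]
200 42 x 618.3 z [42.3 52.6 58.8]
piston 483 [ 579.34750294 -186.85555128   36.7207932 ] [ 530.07586436 -289.92376658   22.02971554] [ 631.98640048 -134.28496406   69.82079507]
```

```bash
python3 -m jog '[[[0.05,-0.3,0,0,0,0,0],[0.05,-0.3,0,0,0,0,0],[0,-0.2,0,0,0,0,0],[0,0,0.15,0,0,0,0],[0,0,0.15,0,0,0,0],[0,0,0.1,0,0,0,0],[0,0,0.05,0,0,0,0],[0,0,0.03,0,0,0,0],[0,0,0,0,0,0,0],[0,0,0,0,0,0,0]]]'
```

```text
time: 28.05
tool_pos: [584.8, 237.6, 6.7]
tcp_rot: [180.0, 0.1, 85.2]
ft_force: [0.3, 0.2, -2.2]
finger_gap: 13.0
```

```bash
python3 -m jog '[[[0,0,0.03,0,0,0,0],[0,0,0.02,0,0,0,0],[0,0,0,0,0,0,0],[0,0,0,0,0,0,0.1],[0,0,0,0,0,0,0.2],[0,0,0,0,0,0,0.3],[0,0,0,0,0,0,0.5],[0,0,0,0,0,0,0.5],[0,0,0,0,0,0,0.5]]]'
python3 -m jog '[[[0,0,-0.2,0,0,0,0.5],[0,0,-0.5,0,0,0,0.5],[0,0,-0.8,0,0,0,0.5],[0,0,-0.8,0,0,0,0.5],[0,0,-0.8,0,0,0,0.5],[0,0,-0.4,0,0,0,0.5],[0,0,0,0,0,0,0.5],[0,0,0,0,0,0,0.5]]]'
python3 - <<'E'
from h import *
p,d,K,T=snap('scene','sc8');P=cloud(d,K,T)
h=cv2.cvtColor(p,cv2.COLOR_RGB2HSV); m=(h[...,0]>10)&(h[...,0]<32)&(h[...,1]>120)&(d>0)&(abs(P[...,0]-580)<60)&(P[...,1]>22)&(P[...,1]<300)&(P[...,2]>-3)&(P[...,2]<90)
Q=P[m];print(len(Q),'drift',Q.min(0),Q.max(0))
# tray rim / floor and piston
n=np.array([.0835,1]);n/=np.linalg.norm(n)
g=(abs(P[...,0]-590)<75)&(P[...,1]>-300)&(P[...,1]<-100)&(d>0)
q=P[g]; pis=q[(q[:,2]>24)&(q[:,2]<48)&(q[:,1]<-122)]; print('piston',len(pis),pis.mean(0),np.percentile(pis,[2,98],axis=0)); 
c=proj([595,-60,30],K,T).astype(int); a=p[c[1]-75:c[1]+75,c[0]-100:c[0]+100]; cv2.imwrite('pics/c8.png',cv2.resize(a,None,fx=4,fy=4,interpolation=cv2.INTER_CUBIC)[:,:,::-1])
E
```

```text
time: 29.18
tool_pos: [584.5, 237.5, 4.0]
tcp_rot: [180.0, 0.1, 85.2]
ft_force: [0.3, -0.1, -0.9]
finger_gap: 42.4
time: 30.18
tool_pos: [583.6, 237.5, 176.8]
tcp_rot: [-179.8, 0.2, 85.2]
ft_force: [0.6, -0.4, -0.9]
finger_gap: 42.9
419 drift [5.58066558e+02 5.09018476e+01 3.24410815e-01] [586.83085927 250.98773906  20.06783261]
piston 437 [ 578.85210662 -188.56092084   35.31619008] [[ 549.73472279 -298.34458558   24.92733061]
 [ 612.18809893 -137.11429358   43.05756727]]
```

View pics/c8.png

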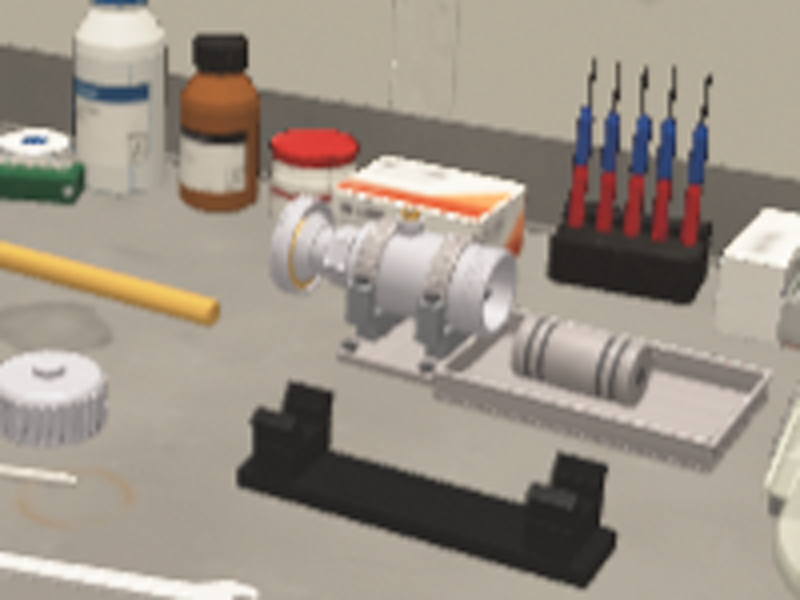

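```bash
python3 -m jog '[[[0,0,0,0,0,0,0.5],[0,0,0,0,0,0,0.5],[0,0,0,0,0,0,0.5],[0,0,0,0,0,0,0.5]]]'; python3 -c "
from bench import job; print(job.hand_in())"
```

```text
time: 30.72
tool_pos: [584.6, 237.9, 178.9]
tcp_rot: [-180.0, 0.1, 85.2]
ft_force: [-0.2, 0.5, -0.5]
finger_gap: 42.9
the job is handed in; nothing more can be done
None
```

The piston is out of the cylinder and lying in the tray, and I handed the job in at about 31 s; no verdict was reported.

- **Insertion:** I took the drift from its rest and entered the off-centre guide hole, which stood about 5 mm to one side. I then drew the guide onto the bore axis and passed the drift through the neck.
- **Drive-out:** Pushing the piston took up to about 23 N at the wrist. I regripped the drift near its rear end part-way through, because the first grip could not reach far enough. The rear end sagged about 3.5° on release, so I gripped it at that angle and levelled it before pushing on.
- **Withdrawal:** I drew the drift out and laid it on open bench, clear of the cylinder. The nose drooped slightly on the way out.

**Last checks:**
- **Piston:** the last picture shows it lying flat in the tray, with its top about 43 mm up in the depth data; I expected 40.5 mm, so I put that down to calibration error.
- **Drift:** it lies on the bench, with its highest depth point about 20 mm up against an expected 16 mm.
- **Gripper:** it was open and touching nothing, about 180 mm above the bench.
- **Bystanders:** the tray and cap look unmoved in that picture. I did not measure their positions, and I did not recheck the cutters or the filter, though the arm stayed well clear of them.

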